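# Free the stuck tailstock lock and clamp the tube home

### The job

The tube in the welding fixture has to be clamped hard home in the headstock for its next weld, but the tailstock's red lock knob is stuck. Crack the knob loose with a short firm twist and back it off about a quarter turn, bring the tailstock up so that its sprung pad pushes the tube along the vee blocks until it bottoms in the headstock and the pad is pressed about half-way in (never all the way), then tighten the knob firmly while keeping up the push, so that the pad stays pressed when you let go. Leave the tube lying in its vee blocks and the other things on the bench where they are.

Things in the scene. Friction and masses are not known exactly. Their poses are not given: they have to be found in the camera images.
- fixture: the tube welding fixture, bolted down: blue base plate 140 x 480 x 16 mm with a grey headstock block (125 mm tall) at its +y end, two steel vee blocks, and a rail for the tailstock at its -y end. Origin: underside of the base, under the tube's line; y axis along tube and rail, from tailstock to headstock; z up. The tube's axis runs 75 mm above the table.
- socket_mouth (a point): centre of the mouth of the headstock's socket (56 mm square hole, 75 mm above the table, 165 mm in +y from the fixture's origin). Inside sits a depth collar that cannot be seen and is set differently each time: the tube bottoms with its far end somewhere 17 to 33 mm beyond the mouth, which has to be felt.
- tailstock: green tailstock on the rail, 96 mm wide, 108 mm long; its column (56 x 40 mm) is 100 mm tall. Origin: under the middle of the column, at table height. It slides along the fixture's y (+y: towards the tube). Locked while the knob is tight; loose, it slides against about 2 N. If the knob is loose when let go, the pad's spring pushes it back.
- pad_face (a point): centre of the front face of the tailstock's brass sprung pad (38 mm disc) as it stands when NOT pressed in; 62 mm in +y from the tailstock's origin, 75 mm above the table; moves with the tailstock, not with the pad. The pad has 8 mm of travel: about 5 N starts it moving, 15 N is half-way in, 25 N all the way in, and more than that spoils the tacks.
- knob_grip (a point): centre of the red T-grip of the lock knob, on its upright axis, 119 mm above the table, 45 mm in -y from the tailstock's origin. The grip is a bar 60 mm long, 14 mm wide, 22 mm high (108 to 130 mm above the table) on a steel hub 22 mm across; nothing near it stands higher than 100 mm, so it can be pinched across its width from straight above.
- knob_end (a point): middle of one end of the T-grip, 30 mm from knob_grip; with the joint at 0 it points along the fixture's +y
- lock (a joint): knob angle, rad; grows counter-clockwise from above (loosening). Found stuck at 0.03 to 0.12: breaking loose takes 0.4 to 0.9 N m, then it gives at once and nothing holds beyond 0.36; from there to its stop at 1.8 it turns freely. Tightening, it bites from 0.36 down, ever stiffer: about 0.6 N m at 0.21, 0.8 N m at 0.14; at or below 0.21 it holds firmly and stays where left.
- tube: the work: aluminium tube, 48 mm across, 190 mm long, about 0.4 kg, with two dark clevis plates tacked on top of its middle (up to 54 mm above its axis). Origin: middle of its axis; its y axis is the tube axis. It lies loose in the vee blocks with its far end 5 to 11 mm inside the headstock's mouth, 6 to 28 mm short of the collar; it slides along the vees with 2 to 5 N.
- square: bystander: steel try square lying flat, 120 mm stock and 160 mm blade
- tungsten_jar: bystander: clear jar with red cap, 44 mm across, 75 mm tall, standing close in front of the fixture
- gas_cup: bystander: pinkish ceramic gas nozzle, 26 mm across, 45 mm tall, standing close in front of the fixture
- spare_tube: bystander: short spare piece of aluminium tube standing on end, 48 mm across, 100 mm tall, standing or lying near the fixture
- bracket: bystander: folded U bracket of sheet steel, 120 x 70 x 42 mm, standing or lying near the fixture
- wire_brush: bystander: wire brush, lying
- hammer: bystander: hammer, lying
- parts_bin: bystander: open blue plastic bin, 160 x 220 x 90 mm
There are look-alikes about, which are no part of the job. Leave any blue or green look-alike of the tube alone.

How it is judged:
By the outcome, as a careful person would: the job done as asked, in the order asked, and still so for the second after the job is handed in, with the robot touching nothing.
It also fails if it takes over 56 s, if anything falls off the work surface, if the arm or the gripper's body presses on something with over 40 N, if the wrist force passes 120 N, or if a joint passes its speed limit or range.

### The arm

A 6-joint arm with a two-finger parallel gripper is mounted at the origin on the work surface. World frame = base frame: x ahead of the robot, y to its left, z up, the work surface at z = 0. Lengths are in m, angles in rad, forces in N, time in s.
With the tool pointing down it reaches from about 0.35 to 1 m from the base axis. Payload 7.1 kg.
Tool frame: the origin (TCP) lies midway between the tips of the shut fingers; the grasp point (between the pads) lies 19 mm behind it; z points along the fingers, y is the direction in which the jaws open and shut (so a half turn about z gives the same grasp; the last joint's range is limited). The gripper opens to 85 mm and grips with 20 to 120 N. Pads are 22 mm wide; open, the fingers measure 114 mm over their backs; the gripper's body (76 mm by 85 mm) begins 54 mm behind the grasp point. The pads swing forward as they close: fully open they stand 13 mm farther back than shut.
Start: joints at [-1.129, 0.423, 1.63, -0, 1.089, -0.019], TCP at [0.278, -0.56, 0.231] pointing down, gripper open.
Joint ranges: [-3, 3], [-0.9, 2.11], [0.09, 2.58], [-1.31, 4.45], [0.11, 2.69], [-2.54, 2.54]. Speed limits (rad/s): [2.39, 2.39, 3.01, 3.14, 3.14, 3.14].

### API

Orientations are given as a 3x3 rotation matrix whose columns are the frame's x, y, z axes.
In Python, from rig import sensors, vision, workorder gives the robot as it stands.
- The arm moves only by the tool play_rows, never from a script. Its argument "motion" is a list of rows, each a list of 7 numbers: the turn, a rotation vector about the tool's x, y, z in units of 5 degrees (1.0 is 5 degrees), then the shift along the tool's x, y, z in cm, then the closure, from -1 (fully open) to 1 (shut). In form: [[ax, ay, az, tx, ty, tz, gripper], ...]. A call has 1 to 5 rows; each row shifts and turns the commanded pose from where the row before left it, along the tool's axes as they then stand; what a row does not reach is not made up. A row lasts 1/10 s, in which the tool goes at most 50 mm and 8.59 degrees, less where a joint would pass 70% of its speed; a pose out of reach is approached as far as the arm can. A call is refused whole if a number of a shift passes 5 or a number of a turn 1, either way. A call with a gripper value outside its range is refused whole. The fingers move at their own pace and stop on an object; "newtons" is the grip in N (left out, the last holds). Time passes only in rows, so rows that do not move let the fingers close. It gives the time, the measured TCP pose, the force and the opening at its end, in the units of the state.
- sensors.observe(): the state, without advancing time (a new reading comes with each control period).
- vision.get_image(name): name is "scene" or "top" or "wrist"; returns the picture (384x512x3 uint8, red, green, blue); there is no depth.
- vision.calibration(name): a dict with "mtx" (3x3 intrinsics, pixels), "rvec" (rotation vector, rad) and "tvec" (3), from world to camera coordinates, as OpenCV has them; the wrist camera has in their place "hand_eye" (4x4, takes a point from camera to tool coordinates, whose origin is the TCP and whose axes are the flange's). Camera axes: x right, y down, z forward; pixel columns grow to the right and rows downward; lengths in m; the calibration is good to about 2 mm. A picture is of the moment at which its call begins: read the wrist's pose just before it. calibration takes no time and is no camera call.
- workorder.hand_in(): hands the job in, once; it reports no verdict.
The state is a dict: "time": time; "joint_pos": joint angles; "dq": joint speeds; "joint_efforts": joint torques, N m; "position": TCP position; "tcp_rot": TCP orientation; "ft_force": force on the tool from outside, world axes, zero at the start; "moment": the same for the moment, N m; "width": finger opening in m.
Only numpy, scipy, OpenCV 4.12 (cv2) and the standard library are available. Lean on these libraries where they do the work, as an engineer would, in place of code of your own. Each camera call takes 0.05 s, during which the arm holds its last target. There are 200 camera calls.

## Working session

There is one attempt and no reset: what is moved stays moved. The work goes in short steps, Python scripts to look and compute and a tool call to move; the robot and the scene stay as the last step left them, time stands still between calls to the robot, and variables do not carry over. Pictures are saved under pics/ and viewed, about 8 in all and at most 12, crops included, and the job is handed in when it is done.

Besides the shell and the picture viewer there is one more tool, called after "Emit:" as a command line: name --pt "numbers of a row" for each row, then --argument value for the rest. play_rows: Moves the arm, as the interface text tells. Its arguments: {"type":"object","properties":{"motion":{"type":"array","items":{"type":"array","items":{"type":"number"}}},"newtons":{"type":"number"}},"required":["motion"]}

```bash
mkdir -p pics; python3 - <<'E'
from rig import sensors, vision
import cv2
print(sensors.observe())
for n in ("scene","top"):
    cv2.imwrite(f"pics/{n}0.png",vision.get_image(n)[...,::-1]); c=vision.calibration(n); print(n,c)
print(vision.calibration("wrist"))
E
```

```text
{'time': 0.0, 'joint_pos': array([-1.12898405e+00,  4.23843833e-01,  1.63070828e+00,  1.17919199e-05,
        1.08858919e+00, -1.89999169e-02]), 'dq': array([-4.46437783e-04,  1.55733721e-04, -1.09817913e-03,  8.42570313e-05,
       -7.80673842e-04, -6.49280359e-04]), 'joint_efforts': array([-2.18001907e-03, -5.57396829e+01, -2.81741291e+01, -2.96329226e-04,
        7.23551202e-03,  1.03567322e-05]), 'position': array([ 0.27771126, -0.55929341,  0.23053664]), 'tcp_rot': array([[ 8.95694080e-01,  4.44670315e-01, -6.52726572e-04],
       [ 4.44670792e-01, -8.95692980e-01,  1.40441596e-03],
       [ 3.98594786e-05, -1.54817550e-03, -9.99998801e-01]]), 'ft_force': array([ 0.54433814, -0.11988595, -0.13874723]), 'moment': array([-0.01194489, -0.01183583,  0.01378018]), 'width': 0.08517337477006458}
scene {'mtx': array([[446.13062927,   0.        , 253.55964144],
       [  0.        , 446.13062927, 194.74486737],
       [  0.        ,   0.        ,   1.        ]]), 'rvec': array([ 2.19885299,  0.71938015, -0.34875722]), 'tvec': array([-0.43604448, -0.1033948 ,  1.5446583 ])}
top {'mtx': array([[429.32088293,   0.        , 252.29735367],
       [  0.        , 429.32088293, 192.03052463],
       [  0.        ,   0.        ,   1.        ]]), 'rvec': array([ 2.19082241, -2.13515324,  0.13806843]), 'tvec': array([0.01134302, 0.51330214, 1.63253552])}
{'mtx': array([[331.14607408,   0.        , 257.58093935],
       [  0.        , 331.14607408, 190.83077502],
       [  0.        ,   0.        ,   1.        ]]), 'hand_eye': array([[-6.99863904e-04, -9.48649420e-01, -3.16328608e-01,
         8.04060485e-02],
       [ 9.99999710e-01, -7.58663704e-04,  6.27264824e-05,
         1.87193165e-03],
       [-2.99492474e-04, -3.16328472e-01,  9.48649676e-01,
        -1.43335878e-01],
       [ 0.00000000e+00,  0.00000000e+00,  0.00000000e+00,
         1.00000000e+00]])}
```

View pics/scene0.png

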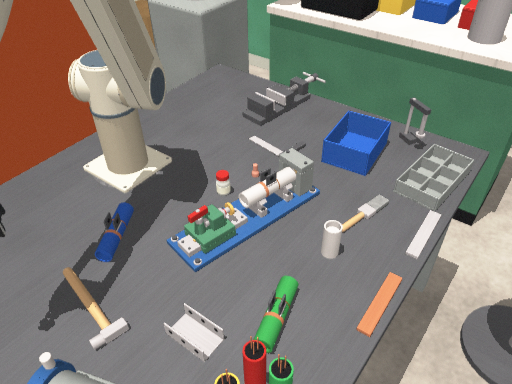

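View pics/top0.png

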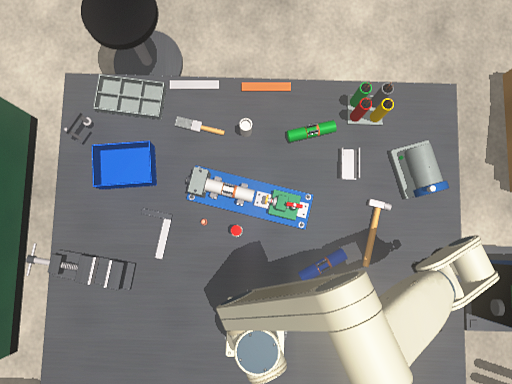

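The scene shows the fixture with its red knob at about (199,214) in the scene view and (295,206) in the top view. The headstock is at (198,181) top and the jar's red cap at (236,230). Next I'll measure the base, the knob and the tailstock.

```bash
cat > h.py <<'E'
import numpy as np, cv2
from rig import sensors, vision
def cam(n):
    c=vision.calibration(n); R=cv2.Rodrigues(np.array(c["rvec"]))[0]; t=np.array(c["tvec"]).ravel()
    return c["mtx"],R,-R.T@t
def wcam(s):
    c=vision.calibration("wrist"); H=np.array(c["hand_eye"]); Rw=s["tcp_rot"]
    return c["mtx"],(Rw@H[:3,:3]).T,s["position"]+Rw@H[:3,3]
def ray(c,uv,z):
    K,R,o=c; d=R.T@np.linalg.inv(K)@np.array([uv[0],uv[1],1.]); return o+d*(z-o[2])/d[2]
def proj(c,p):
    K,R,o=c; q=K@R@(np.array(p)-o); return q[:2]/q[2]
def hue(im,lo,hi,s=120,v=50):
    h=cv2.cvtColor(im,cv2.COLOR_RGB2HSV); m=(h[...,0]>=lo)&(h[...,0]<=hi)&(h[...,1]>s)&(h[...,2]>v); return m.astype(np.uint8)
def red(im): return hue(im,0,6)|hue(im,172,180)
def blobs(m,amin=8):
    n,l,st,ce=cv2.connectedComponentsWithStats(m)
    return [(st[i].tolist(),ce[i].round(1).tolist(),cv2.minAreaRect(np.argwhere(l==i)[:,::-1].astype(np.float32))) for i in range(1,n) if st[i,4]>=amin]
E
python3 - <<'E'
from h import *
im=cv2.imread("pics/top0.png")[...,::-1]; c=cam("top")
b=hue(im,100,125); b[:, :160]=0; b[245:]=0; b[:,330:]=0
pts=np.argwhere(b)[:,::-1].astype(np.float32); r=cv2.minAreaRect(pts); bx=cv2.boxPoints(r)
P=np.array([ray(c,p,.016) for p in bx]); print("base",bx.tolist(),P.round(4).tolist(),np.linalg.norm(np.diff(P,axis=0),axis=1), P.mean(0))
sub=np.zeros_like(b); sub[185:225,265:320]=1
for x in blobs(red(im)*sub): print("red",x,ray(c,x[1],.13))
for x in blobs(hue(im,45,85,80)*sub,30): print("green",x,ray(c,x[1],.05))
im2=cv2.imread("pics/scene0.png")[...,::-1]; c2=cam("scene")
sub=np.zeros_like(b); sub[200:230,180:215]=1
for x in blobs(red(im2)*sub): print("red scene",x,ray(c2,x[1],.121))
E
```

```text
base [[185.41180419921875, 199.35293579101562], [194.11767578125, 164.5294189453125], [313.6470947265625, 194.41177368164062], [304.94122314453125, 229.23529052734375]] [[0.479, 0.2842, 0.016], [0.6175, 0.256, 0.016], [0.5115, -0.2157, 0.016], [0.3749, -0.183, 0.016]] [0.14132098 0.48343472 0.14049238] [0.49575543 0.0353817  0.016     ]
red ([286, 202, 8, 5, 29], [289.4, 204.0], ((289.61767578125, 204.02943420410156), (7.518604278564453, 3.6380343437194824), 14.03624439239502)) [ 0.46064593 -0.11065756  0.13      ]
red ([296, 204, 7, 4, 22], [298.6, 205.6], ((299.0, 205.5), (6.0, 3.0), 0.0)) [ 0.45568447 -0.14416624  0.13      ]
green ([268, 190, 33, 30, 567], [283.8, 204.8], ((284.11767578125, 204.5294189453125), (28.134132385253906, 24.738632202148438), 14.03624439239502)) [ 0.46459026 -0.09680512  0.05      ]
red scene ([188, 205, 20, 18, 167], [197.5, 213.9], ((197.47752380371094, 213.76405334472656), (8.373983383178711, 22.6839542388916), 57.9946174621582)) [ 0.45850778 -0.13001909  0.121     ]
```

Emit:
play_rows --pt "0 0 -1 0 0 0 -1" --pt "0 0 -1 0 0 0 -1" --pt "0 0 -1 0 0 0 -1" --pt "0 0 -1 0 0 0 -1" --pt "0 0 -1 0 0 0 -1"

```text
time: 0.6
position: [0.2778, -0.5595, 0.2308]
tcp_rot: [[0.621, 0.784, -0.0], [0.784, -0.621, 0.001], [0.0, -0.001, -1.0]]
ft_force: [-0.7, -0.1, 0.4]
width: 0.0853
```

Emit:
play_rows --pt "0 0 -1 0 0 0 -1" --pt "0 0 -1 0 0 0 -1" --pt "0 0 -1 0 0 0 -1" --pt "0 0 -1 0 0 0 -1" --pt "0 0 -1 0 0 0 -1"

```text
time: 1.1
position: [0.2778, -0.5595, 0.2308]
tcp_rot: [[0.232, 0.973, -0.0], [0.973, -0.232, 0.001], [0.001, -0.001, -1.0]]
ft_force: [0.7, 0.4, 0.4]
width: 0.0851
```

Emit:
play_rows --pt "0 0 -1 0 0 0 -1" --pt "0 0 0 4 1 0 -1" --pt "0 0 0 4 1 0 -1" --pt "0 0 0 4 1 0 -1" --pt "0 0 0 4 1 0 -1"

```text
time: 1.6
position: [0.3415, -0.4059, 0.2309]
tcp_rot: [[0.15, 0.989, -0.0], [0.989, -0.15, 0.001], [0.001, -0.0, -1.0]]
ft_force: [0.3, -0.2, 0.6]
width: 0.0853
```

Emit:
play_rows --pt "0 0 0 4 1 0 -1" --pt "0 0 0 4 1 0 -1" --pt "0 0 0 4 1 0 -1" --pt "0 0 0 4 1 0 -1" --pt "0 0 0 4 1 0 -1"

```text
time: 2.1
position: [0.4209, -0.2156, 0.2312]
tcp_rot: [[0.15, 0.989, -0.0], [0.989, -0.15, 0.0], [0.0, -0.0, -1.0]]
ft_force: [0.3, 0.5, -0.2]
width: 0.0853
```

Emit:
play_rows --pt "0 0 0 4 1 0 -1" --pt "0 0 0 4 1 0 -1" --pt "0 0 0 1 0.5 0 -1" --pt "0 0 0 0 0 0 -1" --pt "0 0 0 0 0 0 -1"

```text
time: 2.6
position: [0.4586, -0.1325, 0.2311]
tcp_rot: [[0.149, 0.989, -0.001], [0.989, -0.149, -0.0], [-0.0, -0.001, -1.0]]
ft_force: [0.1, 0.4, 0.0]
width: 0.0855
```

```bash
python3 - <<'E'
from h import *
s=sensors.observe(); im=vision.get_image("wrist"); c=wcam(s)
cv2.imwrite("pics/w1.png",im[...,::-1]); np.savez("w1.npz",im=im,**{k:s[k] for k in("position","tcp_rot")})
print(s["time"],s["position"],np.degrees(np.arctan2(s["tcp_rot"][1,0],s["tcp_rot"][0,0])),s["joint_pos"],s["ft_force"])
for x in blobs(red(im),100): print(x,ray(c,x[2][0],.13),[ray(c,p,.13).round(4).tolist() for p in cv2.boxPoints(x[2])])
E
```

```text
2.6 [ 0.45859483 -0.13247902  0.2311251 ] 81.42934634738 [-3.05906736e-01  2.05815535e-01  1.94753900e+00 -4.73706995e-04
  9.88766256e-01 -1.56060010e-01] [0.06925175 0.42955347 0.02504208]
([246, 146, 18, 41, 636], [254.7, 164.0], ((254.5, 166.0), (40.0, 17.0), 90.0)) [ 0.45913942 -0.11483047  0.13      ] [[0.4552, -0.0987, 0.13], [0.4677, -0.1006, 0.13], [0.4632, -0.1316, 0.13], [0.4502, -0.1296, 0.13]]
([247, 191, 17, 31, 441], [254.7, 207.9], ((255.0, 206.0), (30.0, 16.0), 90.0)) [ 0.45456623 -0.1470296   0.13      ] [[0.4503, -0.1337, 0.13], [0.4626, -0.1356, 0.13], [0.459, -0.1607, 0.13], [0.4463, -0.1588, 0.13]]
```

View pics/w1.png

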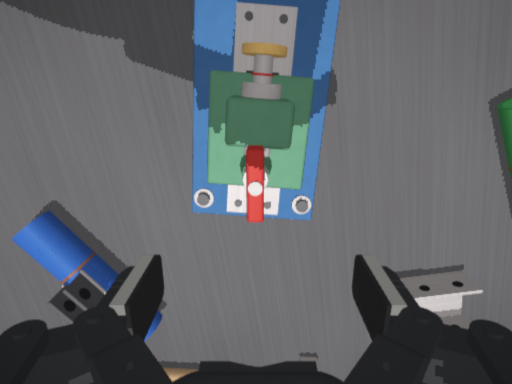

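Wrist picture: the red bar runs upright at column 255, rows 146–221, with its axis dot at (255,188). That puts knob_grip at about (0.4575, -0.131), and the bar is parallel to tool x, so the lock is at about 0.07. Next I'll descend and grip.

Emit:
play_rows --pt "0 0 0 0.13 -0.13 3 -1" --pt "0 0 0 0 0 3 -1" --pt "0 0 0 0 0 3 -1" --pt "0 0 0 0 0 2.5 -1" --pt "0 0 0 0 0 1 -1"

```text
time: 3.15
position: [0.4559, -0.1314, 0.1043]
tcp_rot: [[0.152, 0.988, -0.004], [0.988, -0.152, 0.001], [0.0, -0.004, -1.0]]
ft_force: [-0.0, -1.0, -0.1]
width: 0.0856
```

Emit:
play_rows --pt "0 0 0 0 0 0 0" --pt "0 0 0 0 0 0 0.4" --pt "0 0 0 0 0 0 0.6" --pt "0 0 0 0 0 0 1" --pt "0 0 0 0 0 0 1" --newtons 60

```text
time: 3.65
position: [0.4571, -0.1305, 0.1077]
tcp_rot: [[0.149, 0.989, -0.001], [0.989, -0.149, -0.0], [-0.0, -0.001, -1.0]]
ft_force: [-33.4, 4.0, 64.2]
width: 0.013
```

Emit:
play_rows --pt "0 0 0 0 0 0 1" --pt "0 0 0 0 0 0 1" --pt "0 0 0 0 0 0 1" --pt "0 0 0 0 0 0 1"

```text
time: 4.05
position: [0.4568, -0.1304, 0.1082]
tcp_rot: [[0.149, 0.989, -0.002], [0.989, -0.149, 0.0], [-0.0, -0.002, -1.0]]
ft_force: [-10.3, 0.6, 24.3]
width: 0.0128
```

```bash
cat > st.py <<'E'
from h import *
s=sensors.observe(); R=s["tcp_rot"]
print("t",s["time"],"pos",s["position"].round(4),"head",np.degrees(np.arctan2(R[1,0],R[0,0])).round(2),"F tool",(R.T@s["ft_force"]).round(2),"Fw",s["ft_force"].round(2),"M",s["moment"].round(3),"w",s["width"].round(4),"q",s["joint_pos"].round(3))
E
python3 st.py; python3 - <<'E'
from h import *
im=np.load("w1.npz")["im"]; s=np.load("w1.npz"); c=wcam(s)
# tailstock base / green body & base plate lines: edges
b=hue(im,100,125,130,60); b[240:]=0; b[:, :150]=0
r=[]
for lo in (100,):
    for v in range(20,180,10):
        cols=np.flatnonzero(b[v,180:345])+180
        if len(cols): r.append((v,ray(c,(cols[0],v),.016)[:2],ray(c,(cols[-1]+1,v),.016)[:2]))
L=np.array([x[1] for x in r]);Q=np.array([x[2] for x in r])
for n,A in(("L",L),("R",Q)):
    vx,vy,x0,y0=cv2.fitLine(A.astype(np.float32),cv2.DIST_HUBER,0,.01,.01).ravel(); print(n,np.degrees(np.arctan2(vy,vx)),x0,y0)
E
```

```text
L 77.364685 0.40155268 -0.06374415
R 77.12369 0.54082465 -0.07650244Traceback (most recent call last):
  File "st.py", line 3, in <module>
    print("t",s["time"],"pos",s["position"].round(4),"head",np.degrees(np.arctan2(R[1,0],R[0,0])).round(2),"F tool",(R.T@s["ft_force"]).round(2),"Fw",s["ft_force"].round(2),"M",s["moment"].round(3),"w",s["width"].round(4),"q",s["joint_pos"].round(3))
                                                                                                                                                                                                          ^^^^^^^^^^^^^^^^
AttributeError: 'float' object has no attribute 'round'
```

Emit:
play_rows --pt "0 0 0 0 0 0 0.4" --pt "0 0 0 0 0 0 0.4" --pt "0 0 0 0 0 -0.6 0.4" --pt "0 0 0 0 0 0 0.4"

```text
time: 4.45
position: [0.458, -0.1306, 0.113]
tcp_rot: [[0.149, 0.989, 0.001], [0.989, -0.149, -0.0], [-0.0, 0.001, -1.0]]
ft_force: [-0.3, 0.9, 1.0]
width: 0.0258
```

```bash
sed -i 's/"w",s\["width"\].round(4)/"w",round(s["width"],4)/' st.py; python3 st.py
```

```text
t 4.45 pos [ 0.458  -0.1306  0.113 ] head 81.41 F tool [ 0.83 -0.39 -1.04] Fw [-0.27  0.88  1.04] M [-0.019 -0.055 -0.043] w 0.0258 q [-0.303  0.397  2.032 -0.     0.711 -0.153]
```

Emit:
play_rows --pt "0 0 0 0 -0.12 0 0.6" --pt "0 0 0 0 0 0 0.8" --pt "0 0 0 0 0 0 1" --pt "0 0 0 0 0 0 1" --pt "0 0 0 0 0 0 1" --newtons 110

```text
time: 4.95
position: [0.4567, -0.1303, 0.1127]
tcp_rot: [[0.149, 0.989, 0.0], [0.989, -0.149, 0.0], [0.0, 0.0, -1.0]]
ft_force: [-1.4, -0.2, 7.1]
width: 0.0118
```

```bash
python3 st.py
```

```text
t 4.95 pos [ 0.4567 -0.1303  0.1127] head 81.41 F tool [-0.38 -1.31 -7.06] Fw [-1.36 -0.18  7.06] M [0.169 0.187 0.07 ] w 0.0118 q [-0.303  0.396  2.035  0.     0.71  -0.153]
```

Emit:
play_rows --pt "0 0 -1 0 0 0 1" --pt "0 0 -1 0 0 0 1" --pt "0 0 -1 0 0 0 1" --pt "0 0 0 0 0 0 1"

```text
time: 5.35
position: [0.4568, -0.1304, 0.1123]
tcp_rot: [[-0.112, 0.994, 0.0], [0.994, 0.112, 0.0], [-0.0, 0.0, -1.0]]
ft_force: [0.2, 1.7, 2.4]
width: 0.0117
```

```bash
python3 st.py
```

```text
t 5.35 pos [ 0.4568 -0.1304  0.1123] head 96.45 F tool [ 1.69  0.4  -2.44] Fw [0.2  1.72 2.44] M [ 0.109 -0.134  0.201] w 0.0117 q [-0.303  0.397  2.035  0.     0.709 -0.416]
```

Emit:
play_rows --pt "0 0 -1 0 0 0 1" --pt "0 0 -1 0 0 0 1" --pt "0 0 -1 0 0 0 1" --pt "0 0 -1 0 0 0 1" --pt "0 0 0 0 0 0 1"

```text
time: 5.85
position: [0.457, -0.1303, 0.1123]
tcp_rot: [[-0.443, 0.896, 0.001], [0.896, 0.443, 0.0], [-0.0, 0.001, -1.0]]
ft_force: [3.0, 1.5, -0.7]
width: 0.0111
```

```bash
python3 st.py
```

```text
t 5.85 pos [ 0.457  -0.1303  0.1123] head 116.33 F tool [-0.03  3.34  0.72] Fw [ 3.01  1.45 -0.72] M [ 0.225 -0.42   0.031] w 0.0111 q [-0.303  0.397  2.035  0.     0.709 -0.763]
```

Emit:
play_rows --pt "0 0 -1 0 0 0 1" --pt "0 0 -1 0 0 0 1" --pt "0 0 -1 0 0 0 1" --pt "0 0 -1 0 0 0 1" --pt "0 0 -1 0 0 0 1"

```text
time: 6.35
position: [0.4572, -0.1304, 0.1123]
tcp_rot: [[-0.781, 0.625, 0.001], [0.625, 0.781, -0.0], [-0.001, 0.001, -1.0]]
ft_force: [3.4, 1.3, -0.7]
width: 0.0114
```

Emit:
play_rows --pt "0 0 -1 0 0 0 1" --pt "0 0 -1 0 0 0 1" --pt "0 0 -1 0 0 0 1" --pt "0 0 -1 0 0 0 1" --pt "0 0 0 0 0 0 1"

```text
time: 6.85
position: [0.4573, -0.1304, 0.1123]
tcp_rot: [[-0.947, 0.321, 0.001], [0.321, 0.947, -0.0], [-0.001, 0.0, -1.0]]
ft_force: [4.8, 1.6, -2.2]
width: 0.0112
```

```bash
python3 st.py; python3 - <<'E'
from h import *
s=sensors.observe(); im=vision.get_image("wrist"); cv2.imwrite("pics/w2.png",im[...,::-1])
E
```

```text
t 6.85 pos [ 0.4573 -0.1304  0.1123] head 161.25 F tool [-4.09  3.03  2.25] Fw [ 4.85  1.55 -2.24] M [ 0.17  -0.674 -0.004] w 0.0112 q [-0.303  0.397  2.035  0.     0.708 -1.547]
```

View pics/w2.png

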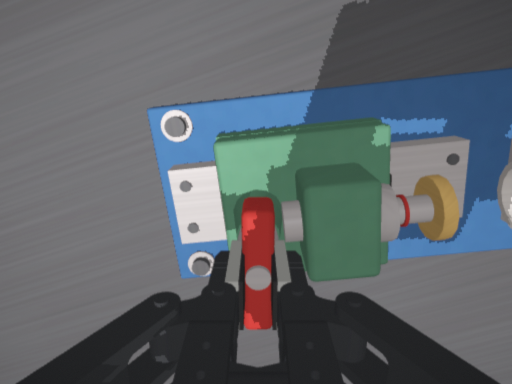

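The wrist picture shows the bar at (258,270), gripped square between the pads. The brass pad is at (437,207) and the tube end enters at about column 500. Next I'll estimate the gap.

```bash
cat >> st.py <<'E'
u=np.array([np.cos(np.radians(77.25)),np.sin(np.radians(77.25)),0]); x=np.array([u[1],-u[0],0])
print("along",round(float(s["position"]@u)*1000,2),"Fu",round(float(s["ft_force"]@u),2),"Fx",round(float(s["ft_force"]@x),2),"lockest",round(np.arctan2(R[1,0],R[0,0])-np.radians(77.25),3),"u in tool",(R.T@u).round(3),"x in tool",(R.T@x).round(3))
E
python3 st.py; python3 - <<'E'
from h import *
s=sensors.observe(); c=wcam(s); u=np.array([np.cos(np.radians(77.25)),np.sin(np.radians(77.25)),0])
for uv in((459,207),(498,190),(508,165)):
    p=ray(c,uv,.075); print(uv,p,p@u)
print("pad pred",s["position"]@u+.107, proj(c,s["position"]*[1,1,0]+u*.107+[0,0,.075]))
im=cv2.imread("pics/top0.png"); cv2.imwrite("pics/topc.png",cv2.resize(im[155:240,180:320],None,fx=5.5,fy=5.5,interpolation=cv2.INTER_CUBIC))
E
```

```text
t 6.9 pos [ 0.4572 -0.1304  0.1123] head 161.14 F tool [-4.05  1.81  3.32] Fw [ 4.42  0.4  -3.32] M [ 0.158 -0.791  0.052] w 0.011 q [-0.303  0.397  2.035  0.     0.708 -1.545]
along -26.3 Fu 1.37 Fx 4.23 lockest 1.464 u in tool [0.106 0.994 0.   ] x in tool [-0.994  0.106  0.001]
(459, 207) [ 0.48483563 -0.01759638  0.075     ] 0.08983948402899163
(498, 190) [0.48152916 0.00508719 0.075     ] 0.11123400277502651
(508, 165) [0.46826585 0.01194494 0.075     ] 0.1149954805977151
pad pred 0.08069874122977788 [443.40738403 205.33983939]
```

View pics/topc.png

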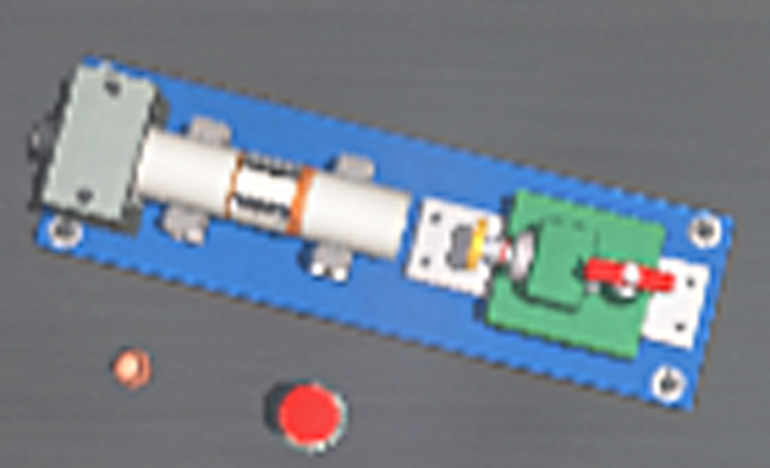

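The crop shows the pad face at crop (470,243) and the tube end at (406,225), a gap of about 40–46 mm. The tailstock sits clear. I'll advance 30 mm freely first.

Emit:
play_rows --pt "0 0 0 0.03 0.3 0 1" --pt "0 0 0 0.03 0.3 0 1" --pt "0 0 0 0.03 0.3 0 1" --pt "0 0 0 0.03 0.3 0 1" --pt "0 0 0 0.03 0.3 0 1"

```text
time: 7.4
position: [0.4605, -0.116, 0.1123]
tcp_rot: [[-0.947, 0.322, 0.001], [0.322, 0.947, -0.001], [-0.001, -0.001, -1.0]]
ft_force: [4.1, -3.5, -2.9]
width: 0.0115
```

```bash
python3 st.py
```

```text
t 7.4 pos [ 0.4605 -0.116   0.1123] head 161.24 F tool [-5.01 -1.99  2.92] Fw [ 4.11 -3.5  -2.91] M [-0.569 -0.698 -0.038] w 0.0115 q [-2.710e-01  3.970e-01  2.036e+00 -1.000e-03  7.080e-01 -1.514e+00]
along -11.53 Fu -2.51 Fx 4.78 lockest 1.466 u in tool [ 0.105  0.994 -0.001] x in tool [-0.994  0.105  0.001]
```

Emit:
play_rows --pt "0 0 0 0.03 0.3 0 1" --pt "0 0 0 0.03 0.3 0 1" --pt "0 0 0 0.03 0.3 0 1" --pt "0 0 0 0.03 0.3 0 1" --pt "0 0 0 0.03 0.3 0 1"

```text
time: 7.9
position: [0.4638, -0.1013, 0.1123]
tcp_rot: [[-0.947, 0.322, 0.001], [0.322, 0.947, -0.001], [-0.001, -0.001, -1.0]]
ft_force: [4.7, -3.5, -3.4]
width: 0.0115
```

```bash
python3 st.py
```

```text
t 7.9 pos [ 0.4638 -0.1013  0.1123] head 161.24 F tool [-5.57 -1.77  3.39] Fw [ 4.7  -3.47 -3.38] M [-0.537 -0.689  0.001] w 0.0115 q [-2.400e-01  3.960e-01  2.036e+00 -1.000e-03  7.080e-01 -1.482e+00]
along 3.56 Fu -2.34 Fx 5.35 lockest 1.466 u in tool [ 0.105  0.995 -0.001] x in tool [-0.994  0.105  0.001]
```

Emit:
play_rows --pt "0 0 0 0.02 0.2 0 1" --pt "0 0 0 0.02 0.2 0 1" --pt "0 0 0 0.02 0.2 0 1" --pt "0 0 0 0.02 0.2 0 1" --pt "0 0 0 0.02 0.2 0 1"

```text
time: 8.4
position: [0.466, -0.0915, 0.1123]
tcp_rot: [[-0.947, 0.321, 0.001], [0.321, 0.947, -0.001], [-0.001, -0.001, -1.0]]
ft_force: [4.2, -3.6, -3.8]
width: 0.0114
```

```bash
python3 st.py
```

```text
t 8.4 pos [ 0.466  -0.0915  0.1123] head 161.25 F tool [-5.08 -2.05  3.84] Fw [ 4.15 -3.57 -3.83] M [-0.533 -0.667 -0.063] w 0.0114 q [-2.190e-01  3.970e-01  2.036e+00 -1.000e-03  7.080e-01 -1.461e+00]
along 13.59 Fu -2.57 Fx 4.84 lockest 1.466 u in tool [ 0.104  0.995 -0.001] x in tool [-0.995  0.104  0.001]
```

Emit:
play_rows --pt "0 0 0 0.01 0.1 0 1" --pt "0 0 0 0.01 0.1 0 1" --pt "0 0 0 0.01 0.1 0 1" --pt "0 0 0 0.01 0.1 0 1" --pt "0 0 0 0.01 0.1 0 1"

```text
time: 8.9
position: [0.4671, -0.0866, 0.1123]
tcp_rot: [[-0.947, 0.321, 0.001], [0.321, 0.947, -0.001], [-0.001, -0.0, -1.0]]
ft_force: [4.9, -3.7, -4.1]
width: 0.0111
```

```bash
python3 st.py
```

```text
t 8.9 pos [ 0.4671 -0.0866  0.1123] head 161.27 F tool [-5.83 -1.93  4.13] Fw [ 4.91 -3.7  -4.12] M [-0.563 -0.703 -0.091] w 0.0111 q [-2.080e-01  3.970e-01  2.035e+00 -1.000e-03  7.080e-01 -1.451e+00]
along 18.6 Fu -2.53 Fx 5.6 lockest 1.466 u in tool [ 0.104  0.995 -0.001] x in tool [-0.995  0.104  0.001]
```

Emit:
play_rows --pt "0 0 0 0.01 0.1 0 1" --pt "0 0 0 0.01 0.1 0 1" --pt "0 0 0 0.01 0.1 0 1" --pt "0 0 0 0.01 0.1 0 1" --pt "0 0 0 0.01 0.1 0 1"

```text
time: 9.4
position: [0.4681, -0.0821, 0.1123]
tcp_rot: [[-0.947, 0.321, 0.001], [0.321, 0.947, -0.001], [-0.001, -0.001, -1.0]]
ft_force: [3.5, -7.6, -4.0]
width: 0.0113
```

Emit:
play_rows --pt "0 0 0 0.01 0.1 0 1" --pt "0 0 0 0.01 0.1 0 1" --pt "0 0 0 0.01 0.1 0 1" --pt "0 0 0 0 0 0 1"

```text
time: 9.8
position: [0.4688, -0.0792, 0.1123]
tcp_rot: [[-0.947, 0.321, 0.001], [0.321, 0.947, -0.001], [-0.001, -0.001, -1.0]]
ft_force: [4.7, -5.6, -2.7]
width: 0.0115
```

Emit:
play_rows --pt "0 0 0 0.01 0.1 0 1" --pt "0 0 0 0.01 0.1 0 1" --pt "0 0 0 0.01 0.1 0 1" --pt "0 0 0 0.01 0.1 0 1"

```text
time: 10.2
position: [0.4697, -0.0754, 0.1123]
tcp_rot: [[-0.947, 0.321, 0.001], [0.321, 0.947, -0.002], [-0.001, -0.001, -1.0]]
ft_force: [3.3, -7.1, -2.8]
width: 0.0113
```

Emit:
play_rows --pt "0 0 0 0.01 0.1 0 1" --pt "0 0 0 0.01 0.1 0 1" --pt "0 0 0 0.01 0.1 0 1" --pt "0 0 0 0.01 0.1 0 1"

```text
time: 10.6
position: [0.4706, -0.0715, 0.1123]
tcp_rot: [[-0.947, 0.321, 0.0], [0.321, 0.947, -0.002], [-0.001, -0.001, -1.0]]
ft_force: [2.6, -7.8, -4.0]
width: 0.0114
```

Fu is about -7.0, within noise of sliding, so I'll keep the steps small.

Emit:
play_rows --pt "0 0 0 0.01 0.1 0 1" --pt "0 0 0 0.01 0.1 0 1" --pt "0 0 0 0.01 0.1 0 1"

```text
time: 10.9
position: [0.4711, -0.069, 0.1123]
tcp_rot: [[-0.947, 0.32, 0.0], [0.32, 0.947, -0.002], [-0.001, -0.002, -1.0]]
ft_force: [2.4, -12.2, -2.4]
width: 0.0113
```

Emit:
play_rows --pt "0 0 0 0.01 0.1 0 1" --pt "0 0 0 0 0 0 1" --pt "0 0 0 0 0 0 1"

```text
time: 11.2
position: [0.4713, -0.0682, 0.1123]
tcp_rot: [[-0.947, 0.32, 0.0], [0.32, 0.947, -0.002], [-0.001, -0.002, -1.0]]
ft_force: [2.6, -10.9, -3.0]
width: 0.011
```

```bash
python3 st.py
```

```text
t 11.2 pos [ 0.4713 -0.0682  0.1123] head 161.32 F tool [-5.98 -9.46  3.  ] Fw [  2.64 -10.89  -2.98] M [-1.849 -0.391  0.049] w 0.011 q [-0.167  0.398  2.033 -0.004  0.71  -1.409]
along 37.52 Fu -10.04 Fx 4.97 lockest 1.467 u in tool [ 0.103  0.995 -0.002] x in tool [-0.995  0.103  0.001]
```

Emit:
play_rows --pt "0 0 0 0.01 0.1 0 1" --pt "0 0 0 0.005 0.05 0 1"

```text
time: 11.4
position: [0.4715, -0.0672, 0.1123]
tcp_rot: [[-0.947, 0.32, 0.0], [0.32, 0.947, -0.003], [-0.001, -0.003, -1.0]]
ft_force: [1.6, -16.7, -3.2]
width: 0.0116
```

```bash
python3 st.py
```

```text
t 11.4 pos [ 0.4715 -0.0672  0.1123] head 161.34 F tool [ -6.91 -15.32   3.26] Fw [  1.64 -16.74  -3.21] M [-2.609 -0.281  0.003] w 0.0116 q [-0.164  0.398  2.033 -0.005  0.71  -1.406]
along 38.56 Fu -15.96 Fx 5.29 lockest 1.468 u in tool [ 0.103  0.995 -0.003] x in tool [-0.995  0.103  0.001]
```

Emit:
play_rows --pt "0 0 0 0.005 0.05 0 1" --pt "0 0 1 0 0 0 1" --pt "0 0 1 0 0 0 1" --pt "0 0 1 0 0 0 1" --pt "0 0 1 0 0 0 1"

```text
time: 11.9
position: [0.4715, -0.067, 0.1123]
tcp_rot: [[-0.779, 0.627, -0.0], [0.627, 0.779, -0.004], [-0.002, -0.003, -1.0]]
ft_force: [1.2, -16.6, -2.9]
width: 0.0113
```

```bash
python3 st.py
```

```text
t 11.9 pos [ 0.4715 -0.067   0.1123] head 141.14 F tool [-11.31 -12.15   2.96] Fw [  1.19 -16.57  -2.9 ] M [-2.799 -0.201  0.065] w 0.0113 q [-0.164  0.398  2.033 -0.005  0.71  -1.052]
along 38.75 Fu -15.9 Fx 4.81 lockest 1.115 u in tool [ 0.44   0.898 -0.004] x in tool [-0.898  0.44   0.001]
```

Emit:
play_rows --pt "0 0 1 0 0 0 1" --pt "0 0 1 0 0 0 1" --pt "0 0 1 0 0 0 1" --pt "0 0 1 0 0 0 1" --pt "0 0 0 0 0 0 1"

```text
time: 12.4
position: [0.4714, -0.067, 0.1123]
tcp_rot: [[-0.518, 0.855, -0.0], [0.855, 0.518, -0.004], [-0.003, -0.002, -1.0]]
ft_force: [1.1, -17.9, -2.0]
width: 0.0112
```

```bash
python3 st.py
```

```text
t 12.4 pos [ 0.4714 -0.067   0.1123] head 121.2 F tool [-15.9   -8.31   2.08] Fw [  1.12 -17.92  -2.02] M [-2.864 -0.103 -0.087] w 0.0112 q [-0.164  0.398  2.033 -0.005  0.71  -0.704]
along 38.71 Fu -17.23 Fx 5.05 lockest 0.767 u in tool [ 0.72   0.694 -0.004] x in tool [-0.694  0.72   0.   ]
```

Emit:
play_rows --pt "0 0 1 0 0 0 1" --pt "0 0 1 0 0 0 1" --pt "0 0 1 0 0 0 1" --pt "0 0 1 0 0 0 1" --pt "0 0 0 0 0 0 1"

```text
time: 12.9
position: [0.4712, -0.067, 0.1123]
tcp_rot: [[-0.194, 0.981, -0.001], [0.981, 0.194, -0.003], [-0.003, -0.002, -1.0]]
ft_force: [-0.8, -16.9, -1.0]
width: 0.0115
```

```bash
python3 st.py; python3 - <<'E'
from h import *
s=sensors.observe(); im=vision.get_image("wrist"); cv2.imwrite("pics/w3.png",im[...,::-1])
E
```

```text
t 12.9 pos [ 0.4712 -0.067   0.1123] head 101.2 F tool [-16.39  -4.04   1.1 ] Fw [ -0.78 -16.87  -1.04] M [-2.881 -0.007 -0.027] w 0.0115 q [-0.164  0.398  2.033 -0.005  0.711 -0.355]
along 38.68 Fu -16.63 Fx 2.96 lockest 0.418 u in tool [ 0.914  0.406 -0.004] x in tool [-0.406  0.914 -0.   ]
```

View pics/w3.png

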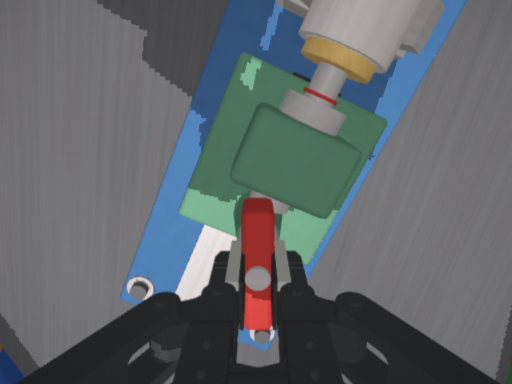

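The picture shows the brass pad at (338,58) seated on the tube and the bar at (258,265) still square in the fingers. Now I'll tighten.

Emit:
play_rows --pt "0 0 1 0 0 0 1" --pt "0 0 1 0 0 0 1" --pt "0 0 0.6 0 0 0 1" --pt "0 0 0 0 0 0 1" --newtons 120

```text
time: 13.35
position: [0.471, -0.067, 0.1125]
tcp_rot: [[0.029, 1.0, -0.001], [1.0, -0.029, -0.004], [-0.004, -0.001, -1.0]]
ft_force: [-0.8, -16.5, 1.9]
width: 0.0113
```

```bash
python3 st.py
```

```text
t 13.35 pos [ 0.471  -0.067   0.1125] head 88.33 F tool [-16.51  -0.34  -1.83] Fw [ -0.82 -16.49   1.89] M [-2.787  0.293  0.362] w 0.0113 q [-0.164  0.398  2.033 -0.006  0.712 -0.13 ]
along 38.63 Fu -16.26 Fx 2.84 lockest 0.193 u in tool [ 0.981  0.192 -0.004] x in tool [-0.192  0.981 -0.   ]
```

Emit:
play_rows --pt "0 0 1 0 0 0 1" --pt "0 0 0 0 0 0 1"

```text
time: 13.55
position: [0.471, -0.067, 0.1126]
tcp_rot: [[0.116, 0.993, -0.001], [0.993, -0.116, -0.004], [-0.004, -0.001, -1.0]]
ft_force: [-2.7, -16.9, 3.3]
width: 0.0112
```

```bash
python3 st.py
```

```text
t 13.55 pos [ 0.471  -0.067   0.1126] head 83.33 F tool [-17.07  -0.69  -3.25] Fw [ -2.66 -16.86   3.32] M [-2.704  0.326  0.624] w 0.0112 q [-0.164  0.398  2.033 -0.006  0.712 -0.042]
along 38.63 Fu -17.03 Fx 1.13 lockest 0.106 u in tool [ 0.994  0.106 -0.004] x in tool [-0.106  0.994 -0.   ]
```

Emit:
play_rows --pt "0 0 1 0 0 0 1" --pt "0 0 0.2 0 0 0 1" --pt "0 0 0 0 0 0 1"

```text
time: 13.85
position: [0.4709, -0.067, 0.1127]
tcp_rot: [[0.216, 0.976, -0.001], [0.976, -0.216, -0.004], [-0.005, -0.0, -1.0]]
ft_force: [-2.2, -16.9, 6.9]
width: 0.0114
```

```bash
python3 st.py; python3 - <<'E'
from h import *
s=sensors.observe(); im=vision.get_image("wrist"); c=wcam(s); cv2.imwrite("pics/w4.png",im[...,::-1])
m=red(im); m[:190]=0
for x in blobs(m,60): print(x)
# bar edges per row -> heading on top plane
P=[]
for v in range(210,262,4):
    k=np.flatnonzero(m[v,220:300])+220
    if len(k): P.append(ray(c,(k.mean()+.0,v),.13)[:2])
P=np.array(P,np.float32); vx,vy,_,_=cv2.fitLine(P,cv2.DIST_HUBER,0,.01,.01).ravel(); a=np.degrees(np.arctan2(vy,vx))%180; print("bar head",a,"lock",np.radians(a-77.25))
E
```

```text
t 13.85 pos [ 0.4709 -0.067   0.1127] head 77.51 F tool [-16.99   1.48  -6.79] Fw [ -2.21 -16.88   6.86] M [-2.605  0.465  1.216] w 0.0114 q [-0.163  0.397  2.033 -0.007  0.712  0.06 ]
along 38.63 Fu -16.95 Fx 1.56 lockest 0.005 u in tool [ 1.     0.005 -0.005] x in tool [-0.005  1.    -0.   ]
([240, 198, 34, 76, 2133], [256.5, 232.1], ((256.3766784667969, 235.5590057373047), (75.60972595214844, 32.43193435668945), 88.40885925292969))
([244, 284, 29, 45, 1089], [257.8, 308.0], ((258.0, 306.0), (44.0, 28.0), 90.0))
bar head 78.8931 lock 0.02867745
```

View pics/w4.png

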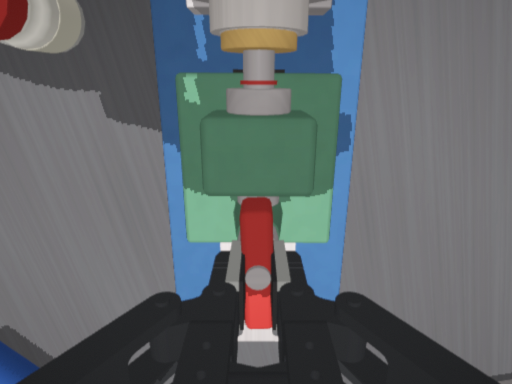

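The picture shows the bar at (257,260) almost in line with the rail, and the pad at (258,40) on the tube with its stem part-way in. Torque is about 1.2 N m, lock at or below roughly 0.1 and push about 17 N. I'll release and rise.

Emit:
play_rows --pt "0 0 0 0 0 0 0.3" --pt "0 0 0 0 0 0 0" --pt "0 0 0 0 0 0 0" --pt "0 0 0 0 0 -1 0" --pt "0 0 0 0 0 -3 -0.5"

```text
time: 14.4
position: [0.4696, -0.0642, 0.1512]
tcp_rot: [[0.218, 0.976, -0.006], [0.976, -0.218, 0.001], [-0.0, -0.006, -1.0]]
ft_force: [-0.5, 0.6, 0.9]
width: 0.0558
```

Emit:
play_rows --pt "0 0 0 0 0 -4 -1" --pt "0 0 0 0 0 -3.8 -1" --pt "0 0 0 0 0 0 -1" --pt "0 0 0 0 0 0 -1" --pt "0 0 0 0 0 0 -1"

```text
time: 14.9
position: [0.4708, -0.0645, 0.2297]
tcp_rot: [[0.218, 0.976, -0.002], [0.976, -0.218, 0.0], [-0.0, -0.002, -1.0]]
ft_force: [0.8, 0.4, -0.3]
width: 0.0854
```

```bash
python3 st.py; python3 - <<'E'
from h import *
u=np.array([np.cos(np.radians(77.25)),np.sin(np.radians(77.25)),0])
s=sensors.observe(); im=vision.get_image("wrist"); c=wcam(s); cv2.imwrite("pics/w5.png",im[...,::-1])
for x in blobs(red(im),100): print(x[:2])
m=red(im); P=[]
for v in range(140,225,3):
    k=np.flatnonzero(m[v,200:320])+200
    if len(k)>8: P.append(ray(c,(k.mean(),v),.13)[:2])
P=np.array(P,np.float32); vx,vy,_,_=cv2.fitLine(P,cv2.DIST_HUBER,0,.005,.01).ravel(); a=np.degrees(np.arctan2(vy,vx))%180; print("bar head",a,"lock",np.radians(a-77.25), "ends along",(P@u[:2]).min(),(P@u[:2]).max())
E
```

```text
t 14.9 pos [ 0.4708 -0.0645  0.2297] head 77.4 F tool [0.56 0.74 0.27] Fw [ 0.85  0.38 -0.27] M [-0.002  0.041  0.006] w 0.0854 q [-0.161  0.205  1.953  0.     0.986  0.059]
along 40.98 Fu 0.56 Fx 0.74 lockest 0.003 u in tool [ 1.     0.003 -0.   ] x in tool [-0.003  1.    -0.002]
([63, 5, 56, 55, 2284], [90.4, 32.5])
([249, 152, 19, 42, 640], [257.8, 170.5])
([251, 198, 17, 30, 424], [259.5, 213.8])
bar head 79.360664 lock 0.036838043 ends along 0.01119678652684057 0.069660943106927
```

View pics/w5.png

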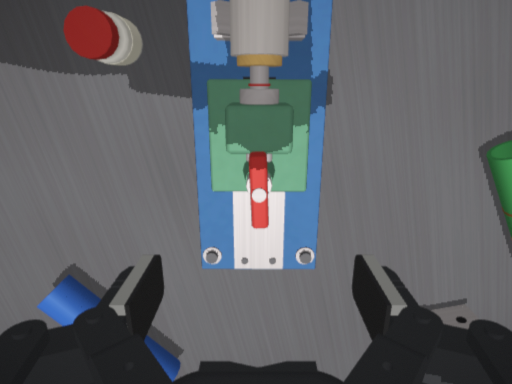

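The knob reads nearly in line with the rail (lock about 0.04) and the pad is on the tube at (259,58). I'll compare the pad-to-knob distance with the first wrist picture to get the pad's compression.

```bash
python3 - <<'E'
from h import *
u=np.array([np.cos(np.radians(77.25)),np.sin(np.radians(77.25)),0])
s0=np.load("w1.npz"); s1=sensors.observe(); im1=cv2.imread("pics/w5.png")[...,::-1]
for n,s,im in(("before",s0,s0["im"]),("after",s1,im1)):
    c=wcam(s); A=lambda uv,z: round(float(ray(c,uv,z)@u)*1000,2)
    r=red(im); r[:,:200]=0; r[:,330:]=0; b=hue(im,12,28,100,60); b[:,:200]=0; b[:,330:]=0; b[120:]=0
    vs=np.flatnonzero(r[140:240,245:270].sum(1)>5)+140
    bv=np.argwhere(b); rg=[x for x in blobs(r,2) if x[1][1]<120]
    g=cv2.cvtColor(im,cv2.COLOR_RGB2HSV)
    gr=hue(im,50,85,80,40); gr[:,:200]=0; gr[:,330:]=0; gv=np.flatnonzero(gr[:240].sum(1)>60)
    print(n,"knob -y end",A((256,vs.max()+1),.13),"+y",A((256,vs.min()),.108),"brass rows",bv[:,0].min(),bv[:,0].max(),"brass back edge top",A((260,bv[:,0].max()+1),.09),"ring",[(x[1],A(x[1],.083)) for x in rg],"slide rear",A((256,gv.max()+1),.04),gv.max())
E
```

```text
before knob -y end -56.72 +y 0.55 brass rows 43 56 brass back edge top 68.81 ring [([262.3, 74.0], 56.31)] slide rear -11.35 144
after knob -y end 7.84 +y 65.13 brass rows 55 65 brass back edge top 131.11 ring [([259.0, 84.5], 116.95)] slide rear 46.79 155
```

```bash
python3 -c "
from rig import workorder
print(workorder.hand_in())"
```

```text
the job is handed in; nothing more can be done
None
```

The job is handed in at about 15 s of the 56 s allowed. The tube is clamped home in the headstock, with the pad pressed about half-way and the lock knob tight.

**What I did:**
- **Loosening:** I gripped the knob from above, cracked it loose and backed it off about 80° (lock about 1.47 rad).
- **Pushing:** I slid the tailstock forward by the knob until the pad pushed the tube. I felt it bottom after about 14 mm of tube travel, then pressed on to about 17 N at the wrist. Less roughly 2 N of slide friction, that is about 15 N on the pad.
- **Tightening:** I tightened the knob to about 1.2 N m while holding that push, then let go and lifted clear.

**Last checks:**
- **Knob:** after release, the camera puts the lock angle at about 0.04 rad, well below the 0.21 needed to hold.
- **Tailstock:** it stayed put on release. The camera shows 64.6 mm of travel and the arm measured 64.9 mm.
- **Pad compression:** the checks disagreed somewhat. The force and the travel after bottoming give 3.4–4 mm, the red ring on the stem gives 3.9 mm, and the brass edge, a coarser reading, gives 2.3 mm.

**Things to know:**
- **First grip:** it was a few millimetres too low. The fingertips most likely pressed on the hub, and I read up to about 70 N at the wrist. That is under the 120 N limit, and I took it to be the fingertips, not the gripper's body. I raised the gripper and gripped again.
- **Not checked:** I did not re-measure the other things on the bench at the end. The arm only worked over the fixture.

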